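Close a re-cemented slide box and nip it in a one-hand bar clamp

TASK

The end wall of the white acrylic slide box has just been cemented back on. Lower the box's hinged lid fully shut first, so that its rib holds the walls square; then pump the trigger of the one-hand bar clamp (squeeze, let it spring back, squeeze again) until its moving jaw has come up and nips the box lightly but firmly against the other jaw, without crushing the thin walls. Work the jaw with the trigger only, do not push the bar or jaw by hand, leave the bottle and the tape alone, and finish still squeezing the trigger, jaws tight on the box, because the cement needs the pressure kept on while it grabs.

Things in the scene. Friction and masses are not known exactly. Their poses are not given: they have to be found in the camera images.
- clamp_board: Plywood glue-up board 315 x 238 x 15 mm, fixed, with a one-hand bar clamp screwed on lying on its side. Origin: underside of the board, on the bar's centre line at the front of the head. x runs along the bar from the head to the moving jaw (away from the robot), y left, z up. Board top z 15, bar (20 x 8 mm section) at y 0, z 49; grey head x -60..-2, y -45..22, top z 72 (mm, this frame).
- board_saddle (a point): Centre line of the bar at the aluminium guide saddle (16 mm along the bar, 40 mm wide, top 46 mm above the board), 148 mm from the board's origin. Nothing stands on the board left of the bar except the handle and trigger.
- handle_back (a point): Point on the back face (away from the moving jaw) of the clamp's fixed pistol-grip handle, at gripping height: 62 mm left of the bar's centre line, 34 mm above the board. The grey handle is 22 mm thick along the bar, runs 16 to 115 mm left of the bar's centre line and is 34 mm tall (17 to 51 mm above the board). Same axes as the board.
- trigger_front (a point): Point on the front face (towards the moving jaw) of the trigger's blade, 62 mm left of the bar's centre line, 34 mm above the board; 62 mm from handle_back along the bar at rest, about 44 mm fully squeezed. Return spring 1.9 N (rest) to 2.8 N (full) here. Blade 12 mm thick along the bar, 74 long, 28 tall; 28 mm in front of the handle at rest, free to be straddled together with it from above.
- trigger: The clamp's black trigger. Origin at its vertical pivot pin in the head, 97 mm right of trigger_front; turns 0.19 rad about z. Squeezing it pulls the bar and moving jaw along (about 12 mm a full stroke); let go, it springs back and a brake keeps the jaw there (no backing off). On the box, the jaw presses about 1.4 times the trigger force beyond its spring, less 2 N.
- bar: The steel bar with the grey moving jaw at its far end (jaw 26 x 100 x 38 mm); slides along the board's -x axis as it closes. Origin on the bar's centre line, right at the board origin's x when fully open (0 to 27 mm towards the robot at first, 62 mm at most). The bar's tail comes out behind the head, 105 mm behind the board's origin when fully open and more as it closes.
- moving_pad: Rubber pad, 36 mm wide, 30 mm tall, on the moving jaw, facing the box. Origin at the centre of its pressing face, 66 mm right of the bar's centre line, 34 mm above the board. Unpressed, 169 mm from the bar's origin along the bar; it yields about 1 mm for 2.5 N, up to 5 mm, and is then solid.
- head_pad_face (a point): Centre of the pressing face of the stationary jaw's pad.
- slide_box: White acrylic slide box, 110 mm along the bar, 80 mm wide, 60 mm high without its lid, 0.5 kg, standing loose on the board between the two pads. Origin at the centre of its underside, x along the bar away from the head, y towards the bar, z up. At first 5 to 12 mm clear of the stationary pad (the jaw pushes it up to it) and 10 to 42 mm clear of the moving one. Its walls take up to 30 N.
- lid (a joint): Lid angle in rad: 0 closed flat, about 1.57 standing upright; 1.15 to 1.6 at first. Hinge along the box's upper edge on the bar side (lid_hinge), with enough friction (about 0.07 N m) that the lid stays where it is left; it must be pushed down all the way.
- lid_hinge (a point): Middle of the lid's hinge axis, which runs along the box's x axis: 43 mm from the box's centre towards the bar, 60 mm above its underside.
- lid_edge (a point): Middle of the lid's free edge, on its outer (upper when closed) face, 84 mm from the hinge. The lid is 106 x 84 x 6 mm with a 30 mm wide tab that stands 10 mm out past this edge. Standing up, its outer face looks towards the bar (the box's +y). Its outer face is 6 mm above the hinge axis when closed.
- cement_bottle: Brown bottle, 48 mm across, 95 mm tall, standing left behind the board. Bystander. Origin under its centre.
- tape: Roll of green tape lying flat, 66 mm across, 19 mm high, left of the board. Bystander. Origin under its centre.
- moving_pad_face (a point): Centre of the pressing face of the moving jaw's pad (same point as moving_pad's origin).

How it is judged:
By the outcome, as a careful person would: the job done as asked, in the order asked, and still so for the second after the job is handed in, while the arm keeps its last pose, push and grip.
It also fails if it takes over 58 s, if anything falls off the work surface, if the arm or the gripper's body presses on something with over 40 N, if the wrist force passes 120 N, or if a joint passes its speed limit or range.

ROBOT

A 6-joint arm with a two-finger parallel gripper is mounted at the origin on a cart in front of the work surface, level with it; the furniture and walls round the work are solid. World frame = base frame: x ahead of the robot, y to its left, z up, the work surface at z = 0. Lengths are in m, angles in rad, forces in N, time in s.
With the tool pointing down it reaches from about 0.375 to 0.975 m from the base axis. Payload 3.8 kg.
Tool frame: the origin (TCP) lies at the very end of the fingers, on their centre line; the grasp point (between the pads) lies 19 mm behind it; z points along the fingers, x is the direction in which the jaws open and shut, and the axes are right-handed (so a half turn about z gives the same grasp; the last joint's range is limited). The gripper opens to 85 mm and grips with 20 to 120 N. Pads are 22 mm wide; open, the fingers measure 114 mm over their backs; the gripper's body (76 mm by 85 mm) begins 54 mm behind the grasp point. The pads swing forward as they close: fully open they stand 13 mm farther back than shut.
Start: joints at [-0.037, 0.264, 1.604, -0, 1.274, -0.037], TCP at [0.675, -0, 0.231] pointing down, gripper open.
Joint ranges: [-2.63, 2.63], [-0.94, 2.18], [0.31, 2.57], [-1.31, 4.45], [0, 2.66], [-2.55, 2.55]. Speed limits (rad/s): [2.57, 2.57, 3.14, 3.14, 3.14, 3.14].

INTERFACE

Orientations are given as a unit quaternion [w, x, y, z].
In Python, from station import * gives the robot as it stands. The module is installed in compiled form; this text tells all that it offers.
- The arm moves only by the tool play_rows, never from a script. Its argument "series" is a list that holds one entry, the list of rows, each a list of 4 numbers: the shift along the world's x, y, z in cm, then the turn about the world's z in rad. In form: [[[tx, ty, tz, spin], ...]]. A call has 1 to 10 rows; each row is the pose to reach, as a shift and turn from the pose measured when the call began; what a row does not reach only later rows make up. A row lasts 1/10 s, in which the tool goes at most 50 mm and 8.59 degrees, less where a joint would pass 70% of its speed; a pose out of reach is approached as far as the arm can. A call with a gripper value outside its range is refused whole. "grip" is the closure, from 0 (fully open) to 1 (shut), set as the call begins (left out, the last holds). The fingers move at their own pace and stop on an object; "newtons" is the grip in N (left out, the last holds). Time passes only in rows, so rows that repeat a pose let the fingers close. It gives the time, the measured TCP pose, the force and the opening at its end, in the units of the state.
- sense(): the state, without advancing time (a new reading comes with each control period).
- camera(name): name is "scene" or "side" or "wrist"; returns a dict with "pixels" (480x640x3 uint8, blue, green, red), "z_map" (480x640 float32, m along the optical axis (not along the pixel's ray), 0 where there is no reading), "camera_matrix" (3x3 intrinsics, pixels), "k1" (the pictures are not rectified: a ray, as slopes to the right and down, at radius r is drawn at 1 + k1 r^2 times it, then the intrinsics apply), "world_to_cam" (4x4, takes a point from world to camera coordinates); the wrist camera has in their place "mount" (4x4, takes a point from camera to tool coordinates, whose origin is the TCP and whose axes are the tool frame's). Camera axes: x right, y up, looking along -z (the intrinsics and any distortion apply to the point x, -y, -z); pixel columns grow to the right and rows downward; lengths in m; the calibration is good to about 2 mm. A picture is of the moment at which its call begins: read the wrist's pose just before it.
- job_done(): hands the job in, once; it reports no verdict.
The state is a dict: "time": time; "joint_positions": joint angles; "joint_vel": joint speeds; "tau": joint torques, N m; "position": TCP position; "tcp_rot": TCP orientation; "contact_force": force on the tool from outside, world axes, zero at the start; "moment": the same for the moment, N m; "gripper_width": finger opening in m.
Only numpy, scipy, OpenCV 4.12 (cv2) and the standard library are available. Lean on these libraries where they do the work, as an engineer would, in place of code of your own. Each camera call takes 0.05 s, during which the arm holds its last target. There are 200 camera calls.

## Working session

There is one attempt and no reset: what is moved stays moved. The work goes in short steps, Python scripts to look and compute and a tool call to move; the robot and the scene stay as the last step left them, time stands still between calls to the robot, and variables do not carry over. Pictures are saved under pics/ and viewed, about 8 in all and at most 12, crops included, and the job is handed in when it is done.

Besides the shell and the picture viewer there is one more tool, called as name(argument=value, ...) on one line, values as JSON. play_rows: Moves the arm, as the interface text tells. Its arguments: {"type":"object","properties":{"series":{"type":"array","items":{"type":"array","items":{"type":"array","items":{"type":"number"}}}},"grip":{"type":"number"},"newtons":{"type":"number"}},"required":["series"]}

```bash
mkdir -p pics
cat > h.py <<'E'
import numpy as np, cv2
from station import *
def points(c):
    """world xyz for every pixel (scene/side) ; NaN without depth"""
    K=np.array(c["camera_matrix"]);k1=c["k1"]
    z=c["z_map"]; v,u=np.mgrid[0:480,0:640].astype(float)
    pts=cv2.undistortPoints(np.stack([u,v],-1).reshape(-1,1,2),K,np.array([k1,0,0,0,0.])).reshape(480,640,2)
    z=np.where(z>0,z,np.nan)
    P=np.stack([pts[...,0]*z,-pts[...,1]*z,-z,np.ones_like(z)],-1)
    if "mount" in c:
        from scipy.spatial.transform import Rotation as R
        s=sense();q=s["tcp_rot"];T=np.eye(4);T[:3,:3]=R.from_quat([q[1],q[2],q[3],q[0]]).as_matrix();T[:3,3]=s["position"]
        M=T@np.array(c["mount"])
    else: M=np.linalg.inv(np.array(c["world_to_cam"]))
    return (P@M.T)[...,:3]
def snap(name,f):
    c=camera(name);cv2.imwrite("pics/"+f+".png",c["pixels"]);P=points(c);np.savez("pics/"+f,P=P,I=c["pixels"]);return c,P
E
python3 - <<'E'
from h import *
s=sense();print({k:np.round(v,3) for k,v in s.items()})
for n in("scene","side"):
    c,P=snap(n,n+"0");print(n,c["k1"],np.isfinite(P[...,0]).mean(),np.round(np.linalg.inv(c["world_to_cam"])[:3,3],2))
a=cv2.imread("pics/scene0.png");b=cv2.imread("pics/side0.png")
E
```

```text
{'time': np.float64(0.0), 'joint_positions': array([-0.037,  0.265,  1.605, -0.   ,  1.274, -0.037]), 'joint_vel': array([0.001, 0.001, 0.001, 0.   , 0.001, 0.   ]), 'tau': array([ 1.0000e-03, -5.1512e+01, -3.6731e+01, -0.0000e+00,  1.3000e-02,
        0.0000e+00]), 'position': array([0.674, 0.   , 0.23 ]), 'tcp_rot': array([-0.   ,  1.   , -0.   , -0.001]), 'contact_force': array([ 1.288, -0.195, -0.697]), 'moment': array([-0.012, -0.029,  0.016]), 'gripper_width': np.float64(0.085)}
scene -0.03167516233804606 0.9960286458333333 [1.17 0.48 0.76]
side -0.09817574117962197 0.9960188802083333 [1.13 0.72 0.46]
```

View pics/scene0.png

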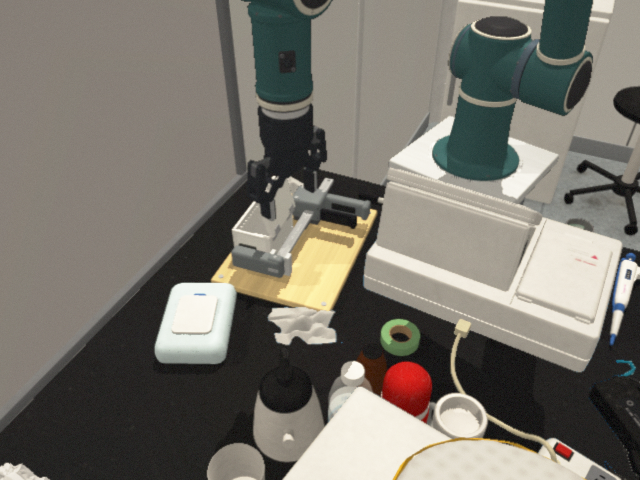

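View pics/side0.png

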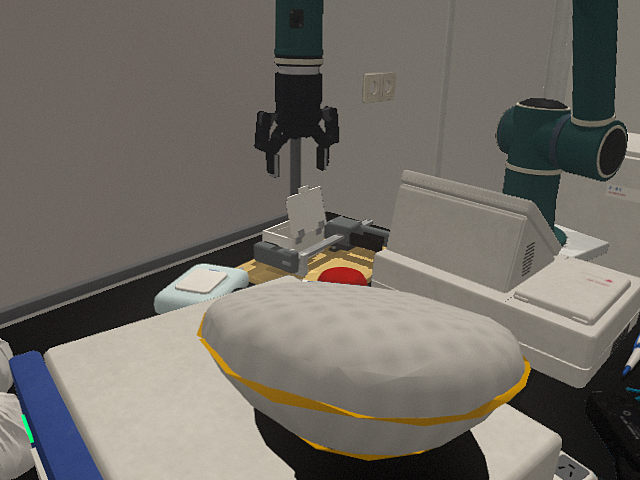

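The scene view shows the wood board (centre ≈ px 300,250), box with raised lid at (270,215), moving jaw at (262,260), saddle on the bar at (295,235), head and handle at (330,205), tape (400,337). The side view is mostly blocked, but shows the lid up (305,210). Next, the wrist view, then a top-down map from depth.

Run:
```python
from h import *
c,P=snap("wrist","wrist0")
im=np.zeros((600,800,3),np.uint8); Z=np.full((600,800),-1.)
# topdown: col=(0.15-y)*1600.. x up
def add(P,I):
    p=P.reshape(-1,3);q=I.reshape(-1,3);ok=np.isfinite(p[:,0])&(p[:,2]<0.2)&(p[:,2]>-.02)
    p=p[ok];q=q[ok]
    r=((1.0-p[:,0])*1000).astype(int);cc=((0.4-p[:,1])*1000).astype(int)
    m=(r>=0)&(r<600)&(cc>=0)&(cc<800)
    for a,b,z,col in zip(r[m],cc[m],p[m,2],q[m]):
        if z>Z[a,b]: 
            Z[a:a+2,b:b+2]=z; im[a:a+2,b:b+2]=col
d=np.load("pics/scene0.npz");add(d["P"],d["I"])
im1=im.copy();im[:]=0;Z[:]=-1
add(P,c["pixels"])
out=np.hstack([im1[50:600,150:550],im[50:600,150:550]])
for i in range(0,550,50):
    cv2.putText(out,"%.2f"%(0.95-i/1000),(0,i+4),0,.3,(0,255,255),1)
for i in range(0,400,50):
    cv2.putText(out,"%.2f"%(0.25-i/1000),(i,545),0,.3,(0,255,255),1);cv2.putText(out,"%.2f"%(0.25-i/1000),(i+400,545),0,.3,(0,255,255),1)
cv2.imwrite("pics/top0.png",out)
```

```text
(no output)
```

View pics/top0.png

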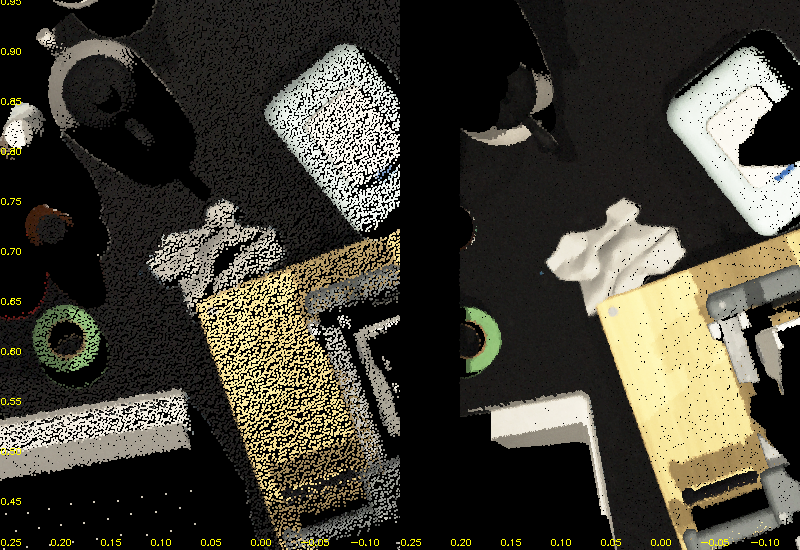

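View pics/wrist0.png

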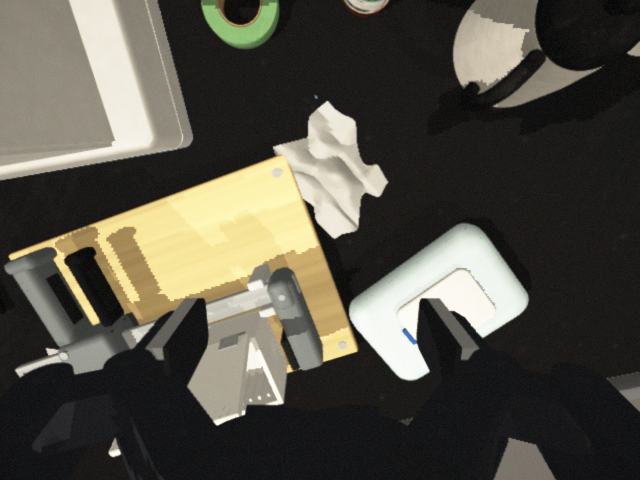

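The wrist view shows the board at yaw ≈ 19° (left edge (10,255)→(285,155) px), handle (40,290), trigger (92,290), saddle (262,280), moving jaw (295,310) and lid (240,370) standing up. Now fit the yaw, bar, handle and trigger, lid, and box numerically.

Run:
```python
from h import *
print(np.round(camera("wrist")["mount"],3))
out={}
for f in("scene0","wrist0"):
    d=np.load("pics/%s.npz"%f);P=d["P"];I=d["I"]
    hsv=cv2.cvtColor(I,cv2.COLOR_BGR2HSV)
    roi=(P[...,0]>.35)&(P[...,0]<.85)&(P[...,1]>-.4)&(P[...,1]<.1)
    w=roi&(hsv[...,1]>70)&(hsv[...,0]>10)&(hsv[...,0]<30)&(abs(P[...,2]-.015)<.008)
    p=P[w];print(f,"wood",len(p),"z",np.median(p[:,2]).round(4))
    # left edge: for bins in x: max y
    b=[(x+.005,np.percentile(p[abs(p[:,0]-x-.005)<.005,1],99.5)) for x in np.arange(.44,.64,.01) if (abs(p[:,0]-x-.005)<.005).sum()>20]
    b=np.array(b);k=np.polyfit(b[:,0],b[:,1],1);print("left edge yaw",np.arctan(k[0]),"res",np.std(b[:,1]-np.polyval(k,b[:,0])))
    a=np.arctan(k[0]);R=np.array([[np.cos(a),np.sin(a)],[-np.sin(a),np.cos(a)]])
    q=P[roi];c=I[roi]; h=hsv[roi]; xy=q[:,:2]@R.T; 
    pw=p[:,:2]@R.T;print("wood rot x max",np.percentile(pw[:,0],[0.5,99.5]),"y",np.percentile(pw[:,1],[.5,99.5]))
    # rotated topdown pic
    im=np.zeros((480,560),float)
    r=((.78-xy[:,0])/.42*480).astype(int); cc=((-.05-xy[:,1])/.42*480+20).astype(int)
    m=(r>=0)&(r<480)&(cc>=0)&(cc<560)&(q[:,2]>0)&(q[:,2]<.2)
    o=np.argsort(q[m,2]);im[r[m][o],cc[m][o]]=q[m,2][o]
    for lo,hi,n in((.04,.051,'trig/handle?'),(.05,.062,'bar?'),(.062,.075,'head/jaw/handle')):
        s=(q[:,2]>lo)&(q[:,2]<hi);print(n,s.sum())
    out[f]=cv2.applyColorMap(np.clip(cv2.dilate(im,np.ones((2,2)))*1500,0,255).astype(np.uint8),cv2.COLORMAP_TURBO)
o=np.hstack([out["scene0"][:,:400],out["wrist0"][:,:400]])
for i in range(0,480,40):cv2.putText(o,"%.3f"%(.78-i*.42/480),(0,i),0,.35,(255,255,255),1)
for i in range(0,400,50):
  for s in(0,400):cv2.putText(o,"%.2f"%(-.05-(i-20)*.42/480),(i+s,475),0,.35,(255,255,255),1)
cv2.imwrite("pics/hm.png",o)
```

```text
[[ 1.     0.001  0.    -0.   ]
 [ 0.001 -0.96  -0.28  -0.072]
 [ 0.     0.28  -0.96  -0.144]
 [ 0.     0.     0.     1.   ]]
scene0 wood 6751 z 0.0146
left edge yaw 0.3427293331910465 res 0.000672709116209173
wood rot x max [0.33501999 0.63044561] y [-0.39938169 -0.16475198]
trig/handle? 2092
bar? 2736
head/jaw/handle 2793
wrist0 wood 27374 z 0.0162
left edge yaw 0.34194788350221744 res 0.00022382917928763694
wood rot x max [0.34164597 0.62850275] y [-0.39638156 -0.16521825]
trig/handle? 4776
bar? 6110
head/jaw/handle 8926
```

View pics/hm.png

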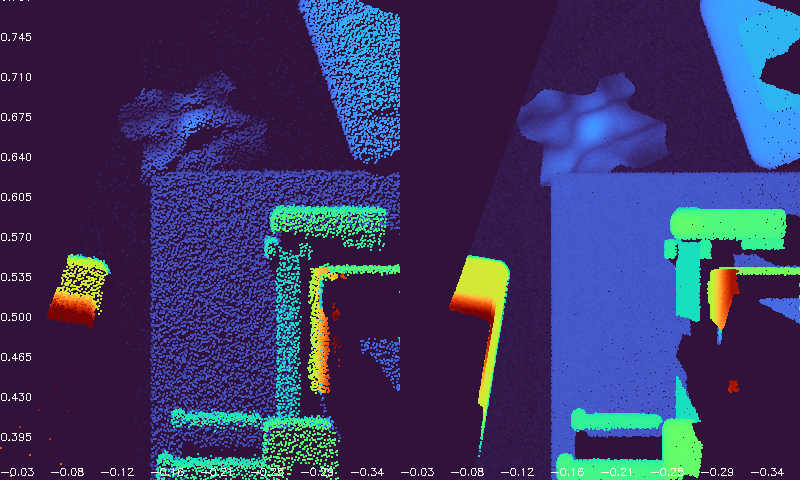

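play_rows(series=[[[0,0,5,0],[-4,-2,8,0.1],[-8,-3,10,0.2],[-12,-5,10,0.3],[-16,-6,10,0.34],[-20,-7,10,0.34],[-22,-7,10,0.34],[-22,-7,10,0.34]]], grip=0)

```text
time: 1.0
position: [0.4523, -0.0702, 0.3308]
tcp_rot: [0.0, 0.986, 0.169, -0.0]
contact_force: [0.2, -0.0, 0.3]
gripper_width: 0.0851
```

```bash
cat >> h.py <<'E'
A=0.342
RU=np.array([[np.cos(A),np.sin(A)],[-np.sin(A),np.cos(A)]])
def uv(P): return np.concatenate([P[...,:2]@RU.T,P[...,2:]],-1)
E
python3 - <<'E'
from h import *
s=sense();print(s["time"],np.round(s["position"],4),np.round(s["tcp_rot"],4),np.round(s["contact_force"],2))
c,P=snap("wrist","wrist1")
out=[]
for f in("scene0","wrist1"):
    d=np.load("pics/%s.npz"%f);q=uv(d["P"]).reshape(-1,3);q=q[np.isfinite(q[:,0])]
    # left edge / yaw recheck
    im=np.zeros((560,400))
    r=((.72-q[:,0])/.48*560).astype(int); cc=((-.12-q[:,1])/.343*400).astype(int)
    m=(r>=0)&(r<560)&(cc>=0)&(cc<400)&(q[:,2]>0)&(q[:,2]<.21)
    o=np.argsort(q[m,2]);im[r[m][o],cc[m][o]]=q[m,2][o]
    out.append(cv2.applyColorMap(np.clip(cv2.dilate(im,np.ones((2,2)))*1400,0,255).astype(np.uint8),cv2.COLORMAP_TURBO))
o=np.hstack(out)
for i in range(10,560,40):cv2.putText(o,"%.3f"%(.72-i*.48/560),(0,i),0,.35,(255,255,255),1)
for i in range(0,400,50):
  for t in(0,400):cv2.putText(o,"%.3f"%(-.12-i*.343/400),(i+t,555),0,.3,(255,255,255),1)
cv2.imwrite("pics/hm1.png",o)
E
```

```text
1.0 [ 0.4523 -0.0702  0.3308] [ 3.000e-04  9.857e-01  1.686e-01 -5.000e-04] [ 0.23 -0.03  0.27]
```

View pics/hm1.png

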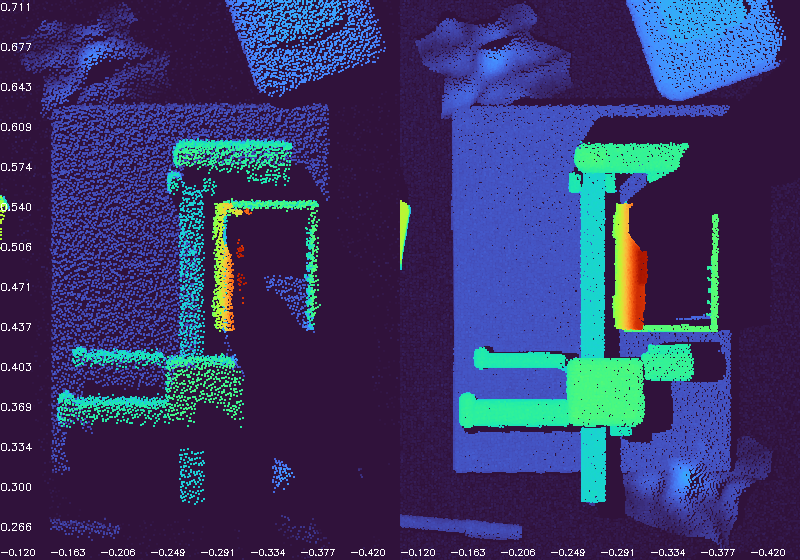

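The height map gives a clear layout: board left edge v≈−0.164, bar v≈−0.285, handle u≈0.36, trigger u≈0.41, jaw u≈0.58, box u 0.435–0.545, lid standing with a slight lean. Now the numbers.

Run:
```python
from h import *
def st(q,n,ax):
    if len(q)<5: print("  ",n,"none");return
    print("  ",n,len(q),"range",np.percentile(q[:,ax],[1,99]).round(4),"z95 %.4f"%np.percentile(q[:,2],90))
for f in("scene0","wrist0","wrist1"):
    q=uv(np.load("pics/%s.npz"%f)["P"]).reshape(-1,3);q=q[np.isfinite(q[:,0])];print(f)
    def sel(u0,u1,v0,v1,z0,z1):return q[(q[:,0]>u0)&(q[:,0]<u1)&(q[:,1]>v0)&(q[:,1]<v1)&(q[:,2]>z0)&(q[:,2]<z1)]
    st(sel(.44,.53,-.31,-.26,.055,.075),"bar v (near box)",1)
    st(sel(.3,.34,-.31,-.26,.055,.085),"bar tail v",1); st(sel(.25,.34,-.31,-.26,.055,.085),"bar tail u",0)
    st(sel(.33,.39,-.235,-.20,.055,.075),"handle u @mid",0); st(sel(.33,.43,-.24,-.19,.04,.075),"both",0)
    st(sel(.395,.43,-.235,-.20,.05,.075),"trigger u",0);st(sel(.395,.43,-.245,-.235,.05,.075),"trigger u in",0);st(sel(.395,.43,-.20,-.19,.05,.075),"trigger u out",0)
    st(sel(.33,.42,-.30,-.27,.078,.1),"head u",0)
    st(sel(.56,.62,-.36,-.28,.055,.075),"jaw u",0); st(sel(.54,.59,-.28,-.26,.03,.07),"saddle",0)
    st(sel(.42,.56,-.40,-.32,.065,.083),"box rim u",0);st(sel(.45,.53,-.40,-.36,.065,.083),"box right wall v",1)
    L=sel(.44,.54,-.345,-.29,.09,.19)
    if len(L)>50:
        k=np.polyfit(L[:,2],L[:,1],1);print("   lid",len(L),"dv/dz",k[0].round(3),"ang",np.arctan2(1,-k[0]).round(3),"v at z=.075",np.polyval(k,.075).round(4),"zmax",L[:,2].max().round(3),"u",np.percentile(L[:,0],[1,99]).round(3))
    st(sel(.43,.55,-.335,-.295,.06,.09),"hinge v",1)
    st(sel(.37,.43,-.37,-.33,.04,.08),"statpad u",0)
```

```text
scene0
   bar v (near box) 10 range [-0.3096 -0.2784] z95 0.0636
   bar tail v none
   bar tail u none
   handle u @mid 155 range [0.3581 0.3807] z95 0.0665
   both 626 range [0.3592 0.4204] z95 0.0653
   trigger u 129 range [0.4058 0.4203] z95 0.0631
   trigger u in 36 range [0.4056 0.4199] z95 0.0630
   trigger u out 37 range [0.4074 0.4213] z95 0.0630
   head u none
   jaw u 589 range [0.5622 0.5996] z95 0.0693
   saddle 188 range [0.5412 0.5899] z95 0.0643
   box rim u 340 range [0.4492 0.5481] z95 0.0753
   box right wall v 144 range [-0.3924 -0.3827] z95 0.0753
   lid 611 dv/dz -0.247 ang 1.328 v at z=.075 -0.3034 zmax 0.17 u [0.441 0.54 ]
   hinge v 313 range [-0.3336 -0.3021] z95 0.0881
   statpad u none
wrist0
   bar v (near box) 57 range [-0.2923 -0.275 ] z95 0.0556
   bar tail v 14 range [-0.2803 -0.2751] z95 0.0557
   bar tail u 22 range [0.2911 0.3318] z95 0.0559
   handle u @mid 1068 range [0.3565 0.3776] z95 0.0675
   both 3462 range [0.3574 0.4203] z95 0.0670
   trigger u 760 range [0.4055 0.4182] z95 0.0642
   trigger u in 200 range [0.4061 0.4183] z95 0.0643
   trig
[... 537 characters left out ...]
ar tail u 85 range [0.2927 0.3396] z95 0.0563
   handle u @mid 576 range [0.3554 0.3774] z95 0.0678
   both 1333 range [0.3556 0.4175] z95 0.0675
   trigger u 327 range [0.4055 0.4174] z95 0.0646
   trigger u in 91 range [0.4055 0.4175] z95 0.0645
   trigger u out 101 range [0.4056 0.4206] z95 0.0646
   head u none
   jaw u 1489 range [0.5616 0.5966] z95 0.0710
   saddle 517 range [0.542  0.5889] z95 0.0657
   box rim u 741 range [0.4204 0.533 ] z95 0.0769
   box right wall v 392 range [-0.3919 -0.384 ] z95 0.0767
   lid 3966 dv/dz -0.245 ang 1.331 v at z=.075 -0.303 zmax 0.172 u [0.441 0.538]
   hinge v 567 range [-0.3331 -0.3029] z95 0.0886
   statpad u 706 range [0.3949 0.4244] z95 0.0696
```

```bash
cat >> h.py <<'E'
def rel(u,v,z,p=None):
    p=sense()["position"] if p is None else p
    xy=RU.T@np.array([u,v]); return np.round(np.array([xy[0]-p[0],xy[1]-p[1],z-p[2]])*100,2)
E
python3 - <<'E'
from h import *
p=sense()["position"];print("cur uvz",uv(p).round(4))
print("above",rel(.49,-.275,.25),"pre",rel(.49,-.28,.138))
# sweep relative to pre pose
xy=RU.T@np.array([.49,-.28]);p=np.array([*xy,.138])
for t in list(np.arange(1.4,-.01,-.1)):
    v=-.309-.070*np.cos(t)+.006*np.sin(t)+.011; z=.075+.070*np.sin(t)+.006*np.cos(t)
    print(round(t,2),round(v,4),round(z,4),rel(.49,v,z,p))
E
```

```text
cur uvz [ 0.4041 -0.2183  0.3308]
above [ 9.99 -2.46 -8.08] pre [ 10.16  -2.93 -19.28]
1.4 -0.304 0.145 [ 0.8  -2.26  0.7 ]
1.3 -0.3109 0.1441 [ 1.04 -2.92  0.61]
1.2 -0.3178 0.1424 [ 1.27 -3.56  0.44]
1.1 -0.3244 0.1401 [ 1.49 -4.18  0.21]
1.0 -0.3308 0.1371 [ 1.7  -4.78 -0.09]
0.9 -0.3368 0.1336 [ 1.91 -5.35 -0.44]
0.8 -0.3425 0.1294 [ 2.09 -5.88 -0.86]
0.7 -0.3477 0.1247 [ 2.27 -6.38 -1.33]
0.6 -0.3524 0.1195 [ 2.43 -6.82 -1.85]
0.5 -0.3566 0.1138 [ 2.57 -7.21 -2.42]
0.4 -0.3601 0.1078 [ 2.69 -7.55 -3.02]
0.3 -0.3631 0.1014 [ 2.79 -7.83 -3.66]
0.2 -0.3654 0.0948 [ 2.86 -8.05 -4.32]
0.1 -0.3671 0.088 [ 2.92 -8.2  -5.  ]
-0.0 -0.368 0.081 [ 2.95 -8.29 -5.7 ]
```

play_rows(series=[[[4,-1,-2,0],[8,-2,-5,0],[10.0,-2.5,-9,0],[10.1,-2.7,-13,0],[10.15,-2.9,-17,0],[10.16,-2.93,-19.28,0],[10.16,-2.93,-19.28,0],[10.16,-2.93,-19.28,0]]], grip=1, newtons=20)

```text
time: 1.85
position: [0.5563, -0.0992, 0.1376]
tcp_rot: [0.0, 0.986, 0.169, -0.0]
contact_force: [-0.1, -0.1, 0.6]
gripper_width: 0.0005
```

play_rows(series=[[[0.8,-2.26,0.7,0],[1.04,-2.92,0.61,0],[1.27,-3.56,0.44,0],[1.49,-4.18,0.21,0],[1.7,-4.78,-0.09,0],[1.91,-5.35,-0.44,0],[2.09,-5.88,-0.86,0],[2.27,-6.38,-1.33,0],[2.43,-6.82,-1.85,0],[2.57,-7.21,-2.42,0]]])

```text
time: 2.85
position: [0.582, -0.1718, 0.1128]
tcp_rot: [0.0, 0.986, 0.169, -0.0]
contact_force: [0.3, 0.1, 0.7]
gripper_width: -0.0005
```

play_rows(series=[[[0.12,-0.34,-0.6,0],[0.22,-0.62,-1.2,0],[0.29,-0.84,-1.8,0],[0.35,-0.99,-2.4,0],[0.38,-1.08,-2.9,0],[0.38,-1.08,-3.1,0],[0.38,-1.08,-3.25,0],[0.38,-1.08,-3.25,0]]])

```text
time: 3.65
position: [0.5854, -0.1825, 0.081]
tcp_rot: [0.0, 0.986, 0.169, -0.001]
contact_force: [-2.8, 0.7, 4.3]
gripper_width: 0.0001
```

Run:
```python
from h import *
s=sense();print(uv(s["position"]).round(4),np.round(s["contact_force"],2))
c,P=snap("scene","scene1")
q=uv(P).reshape(-1,3);q=q[np.isfinite(q[:,0])]
m=(q[:,0]>.43)&(q[:,0]<.55)&(q[:,1]>-.40)&(q[:,1]<-.31)&(q[:,2]>.07)&(q[:,2]<.1)
L=q[m];A=np.c_[L[:,:2],np.ones(len(L))];k=np.linalg.lstsq(A,L[:,2],rcond=None)[0];print(len(L),k,"median z",np.median(L[:,2]))
for v in np.arange(-.395,-.30,.012):
    t=L[abs(L[:,1]-v)<.006];print(round(v,3),len(t),np.percentile(t[:,2],[10,50]).round(4) if len(t) else '')
I=c["pixels"][140:320,180:420];cv2.imwrite("pics/c1.png",cv2.resize(I,None,fx=3,fy=3,interpolation=cv2.INTER_CUBIC))
```

```text
[ 0.4903 -0.3683  0.081 ] [-2.81  0.73  4.35]
1552 [-0.03025453 -0.02147443  0.08813521] median z 0.08049333722108004
-0.395 97 [0.0781 0.0804]
-0.383 135 [0.075 0.08 ]
-0.371 179 [0.0756 0.0805]
-0.359 262 [0.0781 0.0808]
-0.347 233 [0.0776 0.0806]
-0.335 232 [0.0781 0.0805]
-0.323 233 [0.0773 0.0808]
-0.311 181 [0.0734 0.0798]
```

View pics/c1.png

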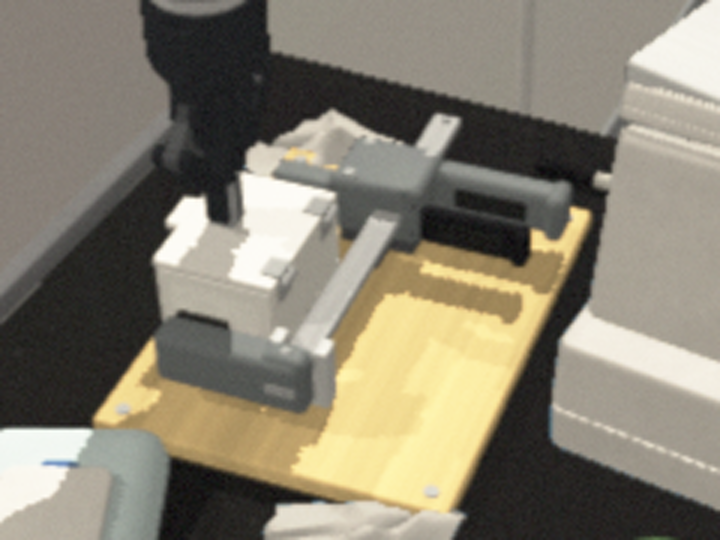

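The picture shows the lid lying flat on the box (top at crop px (250,230)), with the fingertip pressing on it. I'll press a little more and then lift.

play_rows(series=[[[0,0,-0.15,0],[0,0,-0.15,0],[0,0,-0.15,0]]])

```text
time: 4.0
position: [0.5855, -0.1825, 0.0809]
tcp_rot: [0.0, 0.986, 0.169, -0.001]
contact_force: [-3.5, 0.2, 8.2]
gripper_width: 0.0003
```

play_rows(series=[[[0,0,1,0],[0,0,4,0],[-1,0.5,8,0],[-4,3,11,0],[-8,6,11,0],[-12,9,11,0],[-15,11,11,0],[-15,11,11,0]]], grip=0)

```text
time: 4.8
position: [0.4317, -0.0703, 0.1905]
tcp_rot: [-0.0, 0.985, 0.17, -0.002]
contact_force: [0.5, -0.1, -0.8]
gripper_width: 0.0851
```

Run:
```python
from h import *
s=sense();print(uv(s["position"]).round(4),np.round(s["contact_force"],2),s["gripper_width"])
c,P=snap("wrist","wrist2")
q=uv(P).reshape(-1,3);q=q[np.isfinite(q[:,0])]
def sel(u0,u1,v0,v1,z0,z1):return q[(q[:,0]>u0)&(q[:,0]<u1)&(q[:,1]>v0)&(q[:,1]<v1)&(q[:,2]>z0)&(q[:,2]<z1)]
L=sel(.43,.555,-.41,-.30,.072,.1)
for v in np.arange(-.395,-.30,.012):
    t=L[abs(L[:,1]-v)<.006];print(round(v,3),len(t),np.percentile(t[:,2],[10,50,90]).round(4) if len(t) else '')
for n,a in(("handle",(.33,.39,-.235,-.20,.055,.08)),("trig",(.395,.43,-.235,-.21,.05,.08)),("lid",(.42,.56,-.39,-.32,.078,.1)),("statpad",(.37,.432,-.37,-.33,.04,.075)),("jaw",(.55,.62,-.36,-.28,.055,.075))):
    t=sel(*a);print(n,len(t),np.percentile(t[:,0],[1,99]).round(4) if len(t) else '',np.median(t[:,2]).round(4) if len(t) else '')
print("to", [rel(u,-.223,z) for u,z in((.382,.15),(.382,.03))])
```

```text
[ 0.3831 -0.211   0.1905] [ 0.52 -0.14 -0.83] 0.08513181141843791
-0.395 0 
-0.383 48 [0.0824 0.0831 0.0838]
-0.371 395 [0.0825 0.0832 0.0841]
-0.359 624 [0.0817 0.0831 0.0839]
-0.347 754 [0.0819 0.083  0.0838]
-0.335 735 [0.082  0.083  0.0838]
-0.323 654 [0.0817 0.0834 0.0849]
-0.311 611 [0.0755 0.0807 0.0846]
handle 1196 [0.3556 0.3779] 0.067
trig 500 [0.4059 0.4187] 0.064
lid 2869 [0.4398 0.4864] 0.0832
statpad 1409 [0.3949 0.4258] 0.0688
jaw 2898 [0.5525 0.5966] 0.069
to [array([ 0.05, -1.05, -4.12]), array([  0.05,  -1.05, -16.12])]
```

play_rows(series=[[[0.5,-0.9,-2,0],[0.52,-0.88,-5,0],[0.52,-0.88,-8.5,0],[0.52,-0.88,-11.5,0],[0.52,-0.88,-14,0],[0.52,-0.88,-15.5,0],[0.52,-0.88,-16.45,0],[0.52,-0.88,-16.45,0]]])

```text
time: 5.65
position: [0.4393, -0.0806, 0.0257]
tcp_rot: [0.0, 0.985, 0.17, -0.001]
contact_force: [-0.2, -0.2, -0.7]
gripper_width: 0.0857
```

Run:
```python
from h import *
s=sense();print(uv(s["position"]).round(4),np.round(s["contact_force"],2),s["gripper_width"])
c,P=snap("scene","scene2");q=uv(P).reshape(-1,3);q=q[np.isfinite(q[:,0])]
I=c["pixels"][150:290,200:400];cv2.imwrite("pics/c2.png",cv2.resize(I,None,fx=3.5,fy=3.5,interpolation=cv2.INTER_CUBIC))
```

```text
[ 0.3868 -0.2232  0.0257] [-0.16 -0.17 -0.68] 0.08571498410872326
```

View pics/c2.png

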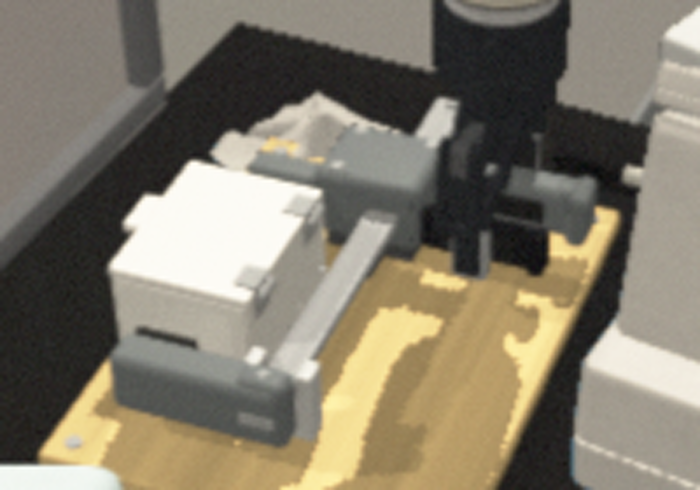

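The picture shows the lid shut and the fingers straddling the handle and trigger (front finger at crop (470,230)). First squeeze.

play_rows(series=[[[-0.15,-0.05,0,0],[-0.3,-0.1,0,0],[-0.45,-0.15,0,0],[-0.6,-0.2,0,0],[-0.66,-0.23,0,0],[-0.66,-0.23,0,0],[-0.66,-0.23,0,0],[-0.66,-0.23,0,0]]], grip=1, newtons=20)

```text
time: 6.5
position: [0.4296, -0.0844, 0.0283]
tcp_rot: [0.001, 0.985, 0.171, -0.005]
contact_force: [-17.2, -6.6, 22.3]
gripper_width: 0.0454
```

```bash
cat >> h.py <<'E'
def jaw():
    s=sense();R=RU@s["contact_force"][:2]
    print("t",round(s["time"],2),"uvz",uv(s["position"]).round(4),"Fuv",R.round(1),"Fz",round(s["contact_force"][2],1),"w",round(s["gripper_width"],4))
    q=uv(points(camera("scene"))).reshape(-1,3);q=q[np.isfinite(q[:,0])]
    def r(n,u0,u1,v0,v1,z0,z1):
        t=q[(q[:,0]>u0)&(q[:,0]<u1)&(q[:,1]>v0)&(q[:,1]<v1)&(q[:,2]>z0)&(q[:,2]<z1)]
        print(n,len(t),np.percentile(t[:,0],[1,50,98]).round(4),"v",np.percentile(t[:,1],[1,98]).round(4),"z",np.median(t[:,2]).round(4))
    r("jaw top",.50,.62,-.37,-.29,.06,.0725); r("lid",.4,.57,-.38,-.315,.076,.09)
E
python3 -c "from h import *;jaw()"
```

```text
t 6.5 uvz [ 0.3764 -0.2235  0.0283] Fuv [-18.4  -0.4] Fz 22.3 w 0.0454
jaw top 670 [0.5174 0.5746 0.5902] v [-0.3689 -0.2922] z 0.0661
lid 1141 [0.4393 0.4965 0.5439] v [-0.3795 -0.3165] z 0.0806
```

play_rows(series=[[[0.2,0.07,0,0],[0.42,0.15,-0.1,0],[0.42,0.15,-0.1,0],[0.42,0.15,-0.1,0],[0.42,0.15,-0.1,0],[0.42,0.15,-0.1,0],[0.42,0.15,-0.1,0]]], grip=0)

```text
time: 7.25
position: [0.4337, -0.0828, 0.0271]
tcp_rot: [0.001, 0.985, 0.171, -0.005]
contact_force: [-0.8, 0.3, 0.3]
gripper_width: 0.0851
```

```bash
python3 -c "
from h import *
jaw()
c,P=snap('scene','scene3');I=c['pixels'][170:270,220:400];cv2.imwrite('pics/c3.png',cv2.resize(I,None,fx=4,fy=4,interpolation=cv2.INTER_CUBIC))"
```

```text
t 7.25 uvz [ 0.3808 -0.2234  0.0271] Fuv [-0.6  0.6] Fz 0.3 w 0.0851
jaw top 680 [0.5059 0.5743 0.59  ] v [-0.3684 -0.2924] z 0.0664
lid 1150 [0.4396 0.4962 0.5445] v [-0.3796 -0.3164] z 0.0805
```

View pics/c3.png

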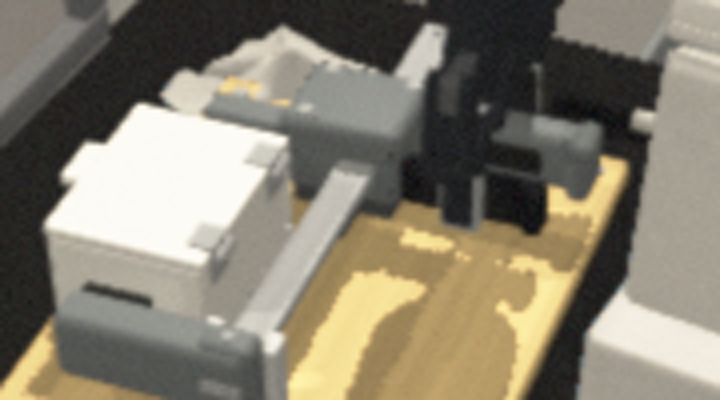

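The picture shows the fingers open again, trigger sprung back and jaw held ~10 mm further in; the box is still clear of the jaw. Second stroke.

play_rows(series=[[[-0.1,-0.03,0,0],[-0.2,-0.07,0.1,0],[-0.3,-0.1,0.2,0],[-0.4,-0.14,0.25,0],[-0.4,-0.14,0.25,0],[-0.4,-0.14,0.25,0],[-0.4,-0.14,0.25,0],[-0.4,-0.14,0.25,0]]], grip=1, newtons=20)

```text
time: 8.15
position: [0.4293, -0.0847, 0.0307]
tcp_rot: [0.001, 0.985, 0.171, -0.005]
contact_force: [-4.6, -1.0, 10.9]
gripper_width: 0.0447
```

```bash
python3 -c "from h import *;jaw()"
```

```text
t 8.15 uvz [ 0.3761 -0.2238  0.0307] Fuv [-4.7  0.6] Fz 10.9 w 0.0447
jaw top 631 [0.5126 0.5637 0.5791] v [-0.3689 -0.2924] z 0.0664
lid 1152 [0.4374 0.494  0.542 ] v [-0.3794 -0.3162] z 0.0806
```

play_rows(series=[[[0.2,0.07,0,0],[0.42,0.15,-0.2,0],[0.42,0.15,-0.3,0],[0.42,0.15,-0.3,0],[0.42,0.15,-0.3,0],[0.42,0.15,-0.3,0],[0.42,0.15,-0.3,0]]], grip=0)

```text
time: 8.9
position: [0.4334, -0.0832, 0.0276]
tcp_rot: [0.001, 0.985, 0.171, -0.005]
contact_force: [-0.5, 0.1, 0.3]
gripper_width: 0.0855
```

play_rows(series=[[[-0.1,-0.03,0,0],[-0.2,-0.07,0.1,0],[-0.3,-0.1,0.2,0],[-0.42,-0.15,0.3,0],[-0.42,-0.15,0.35,0],[-0.42,-0.15,0.35,0],[-0.42,-0.15,0.35,0],[-0.42,-0.15,0.35,0],[-0.42,-0.15,0.35,0]]], grip=1, newtons=20)

```text
time: 9.8
position: [0.4295, -0.085, 0.0318]
tcp_rot: [0.001, 0.985, 0.172, -0.005]
contact_force: [-3.3, -0.0, 7.8]
gripper_width: 0.045
```

```bash
python3 -c "from h import *;jaw()"
```

```text
t 9.8 uvz [ 0.3761 -0.2241  0.0318] Fuv [-3.1  1.1] Fz 7.8 w 0.045
jaw top 598 [0.5177 0.5537 0.5676] v [-0.3684 -0.2921] z 0.0665
lid 1120 [0.4286 0.4847 0.5329] v [-0.3793 -0.3165] z 0.0805
```

play_rows(series=[[[0.2,0.07,0,0],[0.42,0.15,-0.2,0],[0.42,0.15,-0.4,0],[0.42,0.15,-0.4,0],[0.42,0.15,-0.4,0],[0.42,0.15,-0.4,0],[0.42,0.15,-0.4,0]]], grip=0)

```text
time: 10.55
position: [0.4335, -0.0835, 0.0278]
tcp_rot: [0.001, 0.985, 0.172, -0.005]
contact_force: [0.2, -0.2, 0.3]
gripper_width: 0.086
```

play_rows(series=[[[0,0,0,0],[0,0,0.1,0],[0,0,0.2,0],[0,0,0.25,0],[0,0,0.25,0],[0,0,0.25,0],[0,0,0.25,0]]], grip=1, newtons=20)

```text
time: 11.25
position: [0.4332, -0.0838, 0.0307]
tcp_rot: [0.002, 0.985, 0.173, -0.006]
contact_force: [-5.1, -1.6, 6.6]
gripper_width: 0.0525
```

```bash
python3 -c "from h import *;jaw()"
```

```text
t 11.25 uvz [ 0.38   -0.2242  0.0307] Fuv [-5.3  0.2] Fz 6.6 w 0.0525
jaw top 587 [0.5177 0.5519 0.5661] v [-0.3685 -0.2921] z 0.0664
lid 1141 [0.4283 0.4853 0.5337] v [-0.3795 -0.3161] z 0.0805
```

play_rows(series=[[[0,0,0,0],[0,0,0,0],[0,0,0,0],[0,0,0,0],[0,0,0,0],[0,0,0,0]]], grip=1, newtons=20)

```text
time: 11.9
position: [0.4331, -0.0838, 0.0307]
tcp_rot: [0.002, 0.985, 0.173, -0.006]
contact_force: [-2.8, -1.3, 5.0]
gripper_width: 0.052
```

```bash
python3 -c "
from h import *
jaw()
c,P=snap('scene','scene4');I=c['pixels'][170:290,220:400];cv2.imwrite('pics/c4.png',cv2.resize(I,None,fx=4,fy=4,interpolation=cv2.INTER_CUBIC))"
```

```text
t 11.9 uvz [ 0.3799 -0.2242  0.0307] Fuv [-3.1 -0.3] Fz 5.0 w 0.052
jaw top 599 [0.5164 0.552  0.5661] v [-0.3683 -0.2921] z 0.0668
lid 1121 [0.4279 0.4853 0.5331] v [-0.3791 -0.3166] z 0.0805
```

View pics/c4.png

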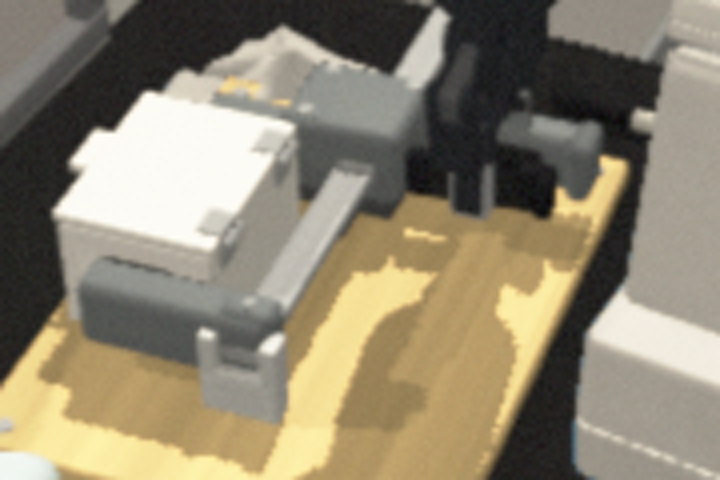

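The picture shows the jaw against the box and the box against the head, lid still shut, at 52 mm grip width (mid-stroke). One more release and squeeze will confirm it is really tight.

play_rows(series=[[[0,0,0,0],[0.1,0.03,-0.2,0],[0.1,0.03,-0.25,0],[0.1,0.03,-0.25,0],[0.1,0.03,-0.25,0],[0.1,0.03,-0.25,0],[0.1,0.03,-0.25,0]]], grip=0)

```text
time: 12.7
position: [0.434, -0.0835, 0.0282]
tcp_rot: [0.002, 0.985, 0.173, -0.006]
contact_force: [0.5, -0.0, 1.2]
gripper_width: 0.0855
```

```bash
python3 -c "from h import *;jaw();jaw()"
```

```text
t 12.7 uvz [ 0.3809 -0.2243  0.0282] Fuv [ 0.5 -0.2] Fz 1.2 w 0.0855
jaw top 615 [0.5187 0.5536 0.5684] v [-0.3689 -0.2921] z 0.0666
lid 1121 [0.4276 0.4856 0.5331] v [-0.3789 -0.3162] z 0.0806
t 12.75 uvz [ 0.3809 -0.2243  0.0283] Fuv [-1.2 -0.3] Fz 0.6 w 0.0856
jaw top 599 [0.5199 0.5535 0.5682] v [-0.3686 -0.2926] z 0.0665
lid 1135 [0.4282 0.4849 0.5336] v [-0.3791 -0.3162] z 0.0806
```

play_rows(series=[[[0,0,0,0],[0,0,0.1,0],[0,0,0.2,0],[0,0,0.25,0],[0,0,0.25,0],[0,0,0.25,0],[0,0,0.25,0],[0,0,0.25,0]]], grip=1, newtons=20)

```text
time: 13.6
position: [0.4337, -0.0838, 0.031]
tcp_rot: [0.002, 0.985, 0.174, -0.006]
contact_force: [-4.9, -0.7, 6.4]
gripper_width: 0.0534
```

```bash
python3 -c "from h import *;jaw();jaw()"
```

```text
t 13.6 uvz [ 0.3805 -0.2244  0.031 ] Fuv [-4.9  1. ] Fz 6.4 w 0.0534
jaw top 585 [0.5183 0.5517 0.5654] v [-0.3684 -0.2922] z 0.0667
lid 1136 [0.4283 0.486  0.5331] v [-0.3794 -0.3163] z 0.0806
t 13.65 uvz [ 0.3804 -0.2244  0.0309] Fuv [-4.6  0.7] Fz 6.2 w 0.0537
jaw top 586 [0.5193 0.5516 0.565 ] v [-0.3684 -0.2916] z 0.0666
lid 1131 [0.4282 0.4855 0.5336] v [-0.3793 -0.3163] z 0.0806
```

play_rows(series=[[[-0.03,-0.01,0,0],[-0.03,-0.01,0,0],[-0.03,-0.01,0,0],[-0.03,-0.01,0,0],[-0.03,-0.01,0,0],[-0.03,-0.01,0,0],[-0.03,-0.01,0,0],[-0.03,-0.01,0,0],[-0.03,-0.01,0,0],[-0.03,-0.01,0,0]]], grip=1, newtons=20)

```text
time: 14.7
position: [0.4336, -0.0838, 0.031]
tcp_rot: [0.002, 0.985, 0.174, -0.006]
contact_force: [-1.8, 1.5, 2.4]
gripper_width: 0.0533
```

```bash
python3 -c "
from h import *
jaw()
c,P=snap('side','side5');cv2.imwrite('pics/c5.png',cv2.resize(c['pixels'][180:290,220:400],None,fx=4,fy=4,interpolation=cv2.INTER_CUBIC))
jaw()"
```

```text
t 14.7 uvz [ 0.3804 -0.2244  0.031 ] Fuv [-1.2  2. ] Fz 2.4 w 0.0533
jaw top 586 [0.5184 0.5521 0.5664] v [-0.3682 -0.293 ] z 0.0666
lid 1132 [0.4273 0.4848 0.5331] v [-0.3795 -0.3161] z 0.0805
t 14.8 uvz [ 0.3803 -0.2244  0.031 ] Fuv [1.4 1.7] Fz 2.8 w 0.0535
jaw top 587 [0.5185 0.5516 0.5657] v [-0.3687 -0.2925] z 0.0666
lid 1134 [0.4282 0.4851 0.5333] v [-0.3794 -0.3162] z 0.0806
```

View pics/c5.png

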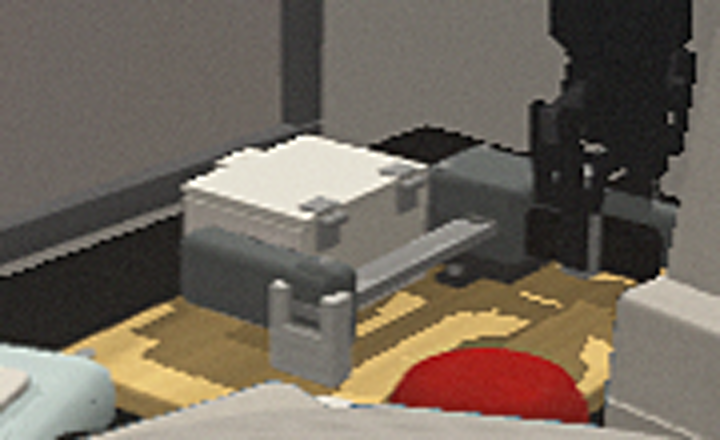

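The side view shows the lid flat (px 310,175), the jaw tight against the box (265,275), and the fingers squeezing the trigger. Everything is steady, so I'm handing in.

```bash
python3 -c "
from station import *
print(job_done()); s=sense(); print(s['time'],s['gripper_width'],s['contact_force'])"
```

```text
the job is handed in; nothing more can be done
None
the job is handed in; nothing more can be done
```

I shut the lid first, then pumped the trigger five times and handed the job in still squeezing it at 20 N, with the jaws tight on the box. It took about 15 s of arm time.

- **Lid:** I swept it down with the closed fingertips and pressed it to about 8 N. The last readings put its top level at 80.5–80.6 mm, against 81 mm expected.
- **Clamp:** three strokes went the full travel, and the fourth and fifth stopped part-way (grip width about 53 mm, against 45 mm on a full stroke). The jaw had moved in about 34 mm. The box had slid about 11 mm to the stationary pad and then stayed put.
- **Hold at hand-in:** the sideways push on the tool was about 1 N and the grip width was steady. By the given formula the jaw should press about 20–22 N, below the 30 N limit. I could not measure that force directly.
- **Higher force on the first squeeze:** the tool read 18 N along the bar and 22 N upwards because it was off-centre. I re-centred it for the later strokes.
- **What did not fit:** on the last release the jaw eased back 2–3 mm, although the brake should not let it. I took this to be the rubber pad relaxing. The fourth and fifth squeezes also moved the jaw less (about 1.5 and 3 mm) than the trigger travel suggested (about 6 mm). The scene and wrist cameras differed by about 2 mm.
- **Left alone:** I did not touch the bottle, the tape, the bar or the jaw.

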